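Level the dental cast plate: find the rocking corner and set its shim

TASK

The plate under the dental cast rocks on one of its four feet. With shut fingertips press down on the round caps at the corners, one after another, until you find the corner that sinks, then press that corner's shim tab down flat against the plate, following the corner as it sinks, ready for a colleague to lock the shim later. Leave the other three tabs standing, do not lift the plate or push it out of place, leave the cup, jar and mirror alone, and finish clear of everything.

Things in the scene. Friction and masses are not known exactly. Their poses are not given: they have to be found in the camera images.
- plate: Loose aluminium plate 220 (x) by 190 (y) by 10 mm, 1.1 kg, level on four 12 mm rubber feet hidden under its corners; slides if pushed sideways. Origin: centre of its underside, 12 mm above the worktop; z up, x away from the robot (turned up to 0.4 rad), y left. Three feet are solid; one, not to be told by eye and different each time, yields: its corner sinks and the plate tilts about the neighbouring corners.
- cast_top (a point): Top centre of the white and pink dental cast fixed on the plate's middle, within 40 mm of the plate's centre, 30 mm above its upper face. Not to be touched in this job, but harmless.
- cap_1_top (a point): Top centre of the black round cap, 26 mm across and 4 mm tall, fixed at the near left corner (seen from the robot), plate frame x -90, y +75 mm: press here to test the corner. 26 mm above the worktop. If this is the rocking corner it gives way at 2 to 4 N, sinks 5 mm to a stop, and springs back when let go; otherwise it stays put.
- cap_2_top (a point): Top centre of the black round cap, 26 mm across and 4 mm tall, fixed at the far left corner (seen from the robot), plate frame x +90, y +75 mm: press here to test the corner. 26 mm above the worktop. If this is the rocking corner it gives way at 2 to 4 N, sinks 5 mm to a stop, and springs back when let go; otherwise it stays put.
- cap_3_top (a point): Top centre of the black round cap, 26 mm across and 4 mm tall, fixed at the far right corner (seen from the robot), plate frame x +90, y -75 mm: press here to test the corner. 26 mm above the worktop. If this is the rocking corner it gives way at 2 to 4 N, sinks 5 mm to a stop, and springs back when let go; otherwise it stays put.
- cap_4_top (a point): Top centre of the black round cap, 26 mm across and 4 mm tall, fixed at the near right corner (seen from the robot), plate frame x -90, y -75 mm: press here to test the corner. 26 mm above the worktop. If this is the rocking corner it gives way at 2 to 4 N, sinks 5 mm to a stop, and springs back when let go; otherwise it stays put.
- shim_1 (a joint): Shim tab of the near left corner: steel, 45 x 20 x 3 mm, hinged at plate x -10, y +75 mm, 3 mm above the plate's upper face, free end towards cap_1. 0 = standing 34 degrees up, 0.6 rad = flat (stop); starts at 0 to 0.12, stays where left. Stiff: about 5 N near the free end. At the rocking corner the press also sinks the corner 5 mm (even when flat): follow it to the stop.
- shim_1_tip (a point): Point on the upper face of the shim tab of the near left corner, 40 mm from its hinge, 5 mm from its free end, mid-width: 44 to 50 mm above the worktop when standing, about 28 mm when flat with the plate level.
- shim_2 (a joint): Shim tab of the far left corner: steel, 45 x 20 x 3 mm, hinged at plate x +10, y +75 mm, 3 mm above the plate's upper face, free end towards cap_2. 0 = standing 34 degrees up, 0.6 rad = flat (stop); starts at 0 to 0.12, stays where left. Stiff: about 5 N near the free end. At the rocking corner the press also sinks the corner 5 mm (even when flat): follow it to the stop.
- shim_2_tip (a point): Point on the upper face of the shim tab of the far left corner, 40 mm from its hinge, 5 mm from its free end, mid-width: 44 to 50 mm above the worktop when standing, about 28 mm when flat with the plate level.
- shim_3 (a joint): Shim tab of the far right corner: steel, 45 x 20 x 3 mm, hinged at plate x +10, y -75 mm, 3 mm above the plate's upper face, free end towards cap_3. 0 = standing 34 degrees up, 0.6 rad = flat (stop); starts at 0 to 0.12, stays where left. Stiff: about 5 N near the free end. At the rocking corner the press also sinks the corner 5 mm (even when flat): follow it to the stop.
- shim_3_tip (a point): Point on the upper face of the shim tab of the far right corner, 40 mm from its hinge, 5 mm from its free end, mid-width: 44 to 50 mm above the worktop when standing, about 28 mm when flat with the plate level.
- shim_4 (a joint): Shim tab of the near right corner: steel, 45 x 20 x 3 mm, hinged at plate x -10, y -75 mm, 3 mm above the plate's upper face, free end towards cap_4. 0 = standing 34 degrees up, 0.6 rad = flat (stop); starts at 0 to 0.12, stays where left. Stiff: about 5 N near the free end. At the rocking corner the press also sinks the corner 5 mm (even when flat): follow it to the stop.
- shim_4_tip (a point): Point on the upper face of the shim tab of the near right corner, 40 mm from its hinge, 5 mm from its free end, mid-width: 44 to 50 mm above the worktop when standing, about 28 mm when flat with the plate level.
- cup_rim (a point): Clear plastic cup, 68 mm across, 75 mm tall, standing left of the plate; this point is the centre of its mouth. Leave it alone.
- jar: White jar with a blue cap, 60 mm across, 65 mm tall, right of the plate; origin at the centre of its underside. Leave it alone.
- mirror: Steel mouth mirror, 165 mm long, 8 mm thick, lying on the worktop beyond the plate along its own y; origin on the underside of its handle. Leave it alone.

How it is judged:
By the outcome, as a careful person would: the job done as asked, in the order asked, and still so for the second after the job is handed in, with the robot touching nothing.
It also fails if it takes over 48 s, if anything falls off the work surface, if the arm or the gripper's body presses on something with over 40 N, if the wrist force passes 120 N, or if a joint passes its speed limit or range.

ROBOT

A 6-joint arm with a two-finger parallel gripper is mounted at the origin on the work surface. World frame = base frame: x ahead of the robot, y to its left, z up, the work surface at z = 0. Lengths are in m, angles in degrees, forces in N, time in s.
With the tool pointing down it reaches from about 0.35 to 0.875 m from the base axis. Payload 4.2 kg.
Tool frame: the origin (TCP) lies midway between the tips of the shut fingers; the grasp point (between the pads) lies 19 mm behind it; z points along the fingers, y is the direction in which the jaws open and shut (so a half turn about z gives the same grasp; the last joint's range is limited). The gripper opens to 87 mm and grips with 3 to 60 N. Pads are 19 mm wide; open, the fingers measure 117 mm over their backs; the gripper's body (75 mm by 190 mm) begins 51 mm behind the grasp point.
Start: joints at [88.098, 22.042, 0.453, 0, -68.411, -14.817], TCP at [0.18, 0.599, 0.223] pointing down, gripper open.
Joint ranges: [-179.83, 179.83], [-69.29, 118.12], [-61.27, 80.66], [-181.25, 117.63], [-171.15, -9.14], [-177.46, 177.46]. Speed limits (degrees/s): [159.86, 159.86, 180, 180, 180, 180].

INTERFACE

Orientations are given as a 3x3 rotation matrix whose columns are the frame's x, y, z axes.
In Python, from station import r gives the robot as it stands.
- The arm moves only by the tool play_rows, never from a script. Its argument "commands" is a list that holds one entry, the list of rows, each a list of 7 numbers: the shift along the world's x, y, z in m, then the turn, a rotation vector about the world's x, y, z in rad, then the closure, from 0 (fully open) to 1 (shut). A call has 1 to 5 rows; each row is the pose to reach, as a shift and turn from the pose commanded when the call began; what a row does not reach only later rows make up. A row lasts 1/10 s, in which the tool goes at most 50 mm and 8.59 degrees, less where a joint would pass 70% of its speed; a pose out of reach is approached as far as the arm can. A call with a gripper value outside its range is refused whole. The fingers move at their own pace and stop on an object; the grip force is fixed at half the most. Time passes only in rows, so rows that repeat a pose let the fingers close. It gives the time, the measured TCP pose, the force and the opening at its end, in the units of the state.
- r.sense(): the state, without advancing time (a new reading comes with each control period).
- r.capture(name): name is "side" or "top"; returns a dict with "image" (480x640x3 uint8, red, green, blue), "range_z" (480x640 float32, m along the optical axis (not along the pixel's ray), 0 where there is no reading), "intrinsics" (3x3 intrinsics, pixels), "extrinsics" (4x4, takes a point from camera to world coordinates). Camera axes: x right, y up, looking along -z (the intrinsics and any distortion apply to the point x, -y, -z); pixel columns grow to the right and rows downward; lengths in m; the calibration is good to about 2 mm. A picture is of the moment at which its call begins.
- r.finish_job(): hands the job in, once; it reports no verdict.
The state is a dict: "time_s": time; "joints": joint angles; "joint_velocities": joint speeds; "effort": joint torques, N m; "tcp_pos": TCP position; "ee_rot": TCP orientation; "wrist_force": force on the tool from outside, world axes, zero at the start; "moment": the same for the moment, N m; "gripper_width": opening from 0.0 (shut) to 1.0 (fully open).
Only numpy, scipy, OpenCV 4.12 (cv2) and the standard library are available. Lean on these libraries where they do the work, as an engineer would, in place of code of your own. Each camera call takes 0.05 s, during which the arm holds its last target. There are 200 camera calls.

## Working session

There is one attempt and no reset: what is moved stays moved. The work goes in short steps, Python scripts to look and compute and a tool call to move; the robot and the scene stay as the last step left them, time stands still between calls to the robot, and variables do not carry over. Pictures are saved under pics/ and viewed, about 8 in all and at most 12, crops included, and the job is handed in when it is done.

Besides the shell and the picture viewer there is one more tool, called after ">>>" by a JSON object that holds its "name" and its "arguments". play_rows: Moves the arm, as the interface text tells. Its arguments: {"type":"object","properties":{"commands":{"type":"array","items":{"type":"array","items":{"type":"array","items":{"type":"number"}}}}},"required":["commands"]}

```bash
mkdir -p pics; cat > h.py <<'E'
import numpy as np,cv2
from station import r
def ray(c,u,v):
    K=c["intrinsics"];E=c["extrinsics"]
    d=np.linalg.inv(K)@np.array([u,v,1.]); d=E[:3,:3]@np.array([d[0],-d[1],-d[2]])
    return E[:3,3],d
def onz(c,u,v,z):
    o,d=ray(c,u,v); return o+d*(z-o[2])/d[2]
def cloud(c):
    v,u=np.mgrid[:480,:640]; K=c["intrinsics"];E=c["extrinsics"];z=c["range_z"]
    d=np.stack([u,v,np.ones_like(u)],-1)@np.linalg.inv(K).T*z[...,None]
    return d*[1,-1,-1]@E[:3,:3].T+E[:3,3]
E
python3 - <<'E'
from h import *
s=r.sense(); print({k:np.round(v,3).tolist() for k,v in s.items()})
for n in("top","side"):
    c=r.capture(n); np.save(f"{n}.npy",c,allow_pickle=True)
    cv2.imwrite(f"pics/{n}0.png",c["image"][...,::-1]); print(n,c["intrinsics"].round(1).tolist(),c["extrinsics"].round(3).tolist(),(c["range_z"]>0).mean())
E
```

```text
{'time_s': 0.0, 'joints': [88.097, 22.092, 0.38, -0.03, -68.412, -14.818], 'joint_velocities': [0.044, 0.067, -0.037, -0.091, 0.036, -0.0], 'effort': [0.001, -39.066, 18.74, 4.22, 0.011, -0.0], 'tcp_pos': [0.18, 0.598, 0.221], 'ee_rot': [[0.958, -0.288, -0.001], [-0.288, -0.958, -0.002], [0.0, 0.002, -1.0]], 'wrist_force': [0.454, -0.065, -0.362], 'moment': [-0.031, 0.039, 0.019], 'gripper_width': 0.999}
top [[510.3, 0.0, 318.3], [0.0, 510.3, 239.5], [0.0, 0.0, 1.0]] [[-0.021, 0.999, -0.039, 0.555], [-1.0, -0.021, 0.022, 0.035], [0.021, 0.039, 0.999, 0.899], [0.0, 0.0, 0.0, 1.0]] 0.9959505208333334
side [[532.9, 0.0, 317.5], [0.0, 532.9, 239.4], [0.0, 0.0, 1.0]] [[0.98, 0.131, -0.152, 0.444], [-0.2, 0.568, -0.798, -0.762], [-0.018, 0.812, 0.583, 0.684], [0.0, 0.0, 0.0, 1.0]] 0.9959375
```

View pics/top0.png

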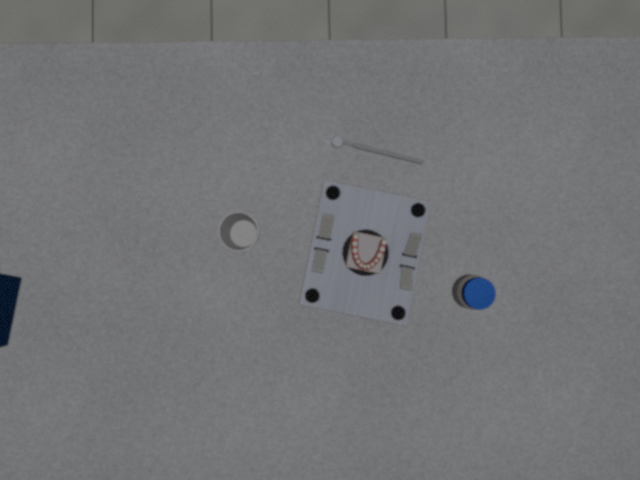

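View pics/side0.png

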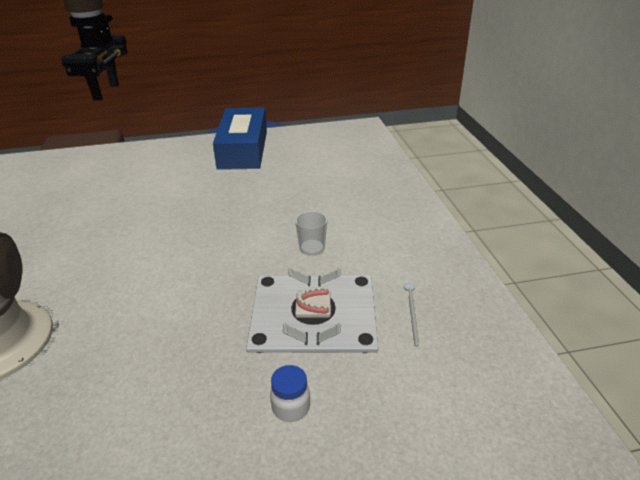

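Top view: caps at about (333,192), (418,210), (312,295) and (398,312), with the tabs beside the hinges at (323,240) and (408,262). The cup is at (239,232) and the jar at (479,293). Side view: caps at (266,282), (361,282), (259,339) and (366,339), all four tabs standing. Next I triangulate the caps from both views.

```bash
cat > m.py <<'E'
from h import *
def caps(c,boxes):
    g=c["image"].max(2).astype(np.uint8); out=[]
    for (u,v) in boxes:
        w=11; p=g[v-w:v+w+1,u-w:u+w+1]; m=(p<70).astype(np.uint8)
        n,l,st,ce=cv2.connectedComponentsWithStats(m); 
        k=1+np.argmax(st[1:,4]); out.append((u-w+ce[k][0],v-w+ce[k][1],st[k,4]))
    return out
def tri(c1,a,c2,b):
    o1,d1=ray(c1,*a[:2]);o2,d2=ray(c2,*b[:2])
    d1/=np.linalg.norm(d1); d2/=np.linalg.norm(d2)
    t=np.linalg.lstsq(np.stack([d1,-d2],1),o2-o1,rcond=None)[0]
    p,q=o1+t[0]*d1,o2+t[1]*d2; return (p+q)/2,np.linalg.norm(p-q)
E
python3 - <<'E'
from m import *
T=np.load("top.npy",allow_pickle=True).item();S=np.load("side.npy",allow_pickle=True).item()
a=caps(T,[(312,295),(333,192),(418,210),(398,312)]); b=caps(S,[(266,282),(361,282),(366,339),(259,339)])
print(np.round(a,1).tolist(),np.round(b,1).tolist())
P=[]
for x,y in zip(a,b):
    p,e=tri(T,x,S,y); P.append(p); print(p.round(4),round(e,4),onz(T,*x[:2],.026).round(4),onz(S,*y[:2],.026).round(4))
P=np.array([ (onz(T,*x[:2],.026)+onz(S,*y[:2],.026))/2 for x,y in zip(a,b)])
c=P.mean(0); ex=(P[1]+P[2]-P[0]-P[3])/2; ey=(P[0]+P[1]-P[3]-P[2])/2
print("c",c,"lens",np.linalg.norm(ex),np.linalg.norm(ey)); th=np.arctan2(ex[1],ex[0]); th2=np.arctan2(-ey[0],ey[1]);print(th,th2)
t=(th+th2)/2;R=np.array([[np.cos(t),-np.sin(t)],[np.sin(t),np.cos(t)]])
for n,q in {"cap":[(-.09,.075),(.09,.075),(.09,-.075),(-.09,-.075)],"tip(up)":[(-.043,.075),(.043,.075),(.043,-.075),(-.043,-.075)]}.items():
    print(n,(c[:2]+np.array(q)@R.T).round(4).tolist())
for C in(T,S):
    X=cloud(C); L=(X[...,:2]-c[:2])@R; 
    for q in [(-.045,.075),(.045,.075),(.045,-.075),(-.045,-.075)]:
        m=(abs(L[...,0]-q[0])<.016)&(abs(L[...,1]-q[1])<.015)&(X[...,2]<.08); z=X[...,2][m]; print(q,m.sum(),np.percentile(z,[5,50,98]).round(4))
    for y,x in ((232,239),(293,479)) if C is T else ((220,312),(375,289)): print(X[y,x].round(3))
E
```

```text
[[311.9, 295.1, 143.0], [332.5, 192.3, 141.0], [417.6, 209.6, 143.0], [397.8, 312.4, 145.0]] [[267.1, 281.2, 73.0], [361.0, 280.9, 75.0], [365.3, 338.5, 114.0], [258.6, 338.4, 114.0]]
[0.494  0.0285 0.0234] 0.0006 [0.4939 0.0286 0.026 ] [0.4941 0.0254 0.026 ]
[ 0.6699 -0.0107  0.0236] 0.0006 [ 0.6693 -0.0105  0.026 ] [ 0.6694 -0.0135  0.026 ]
[ 0.6371 -0.1572  0.0237] 0.0007 [ 0.6366 -0.1566  0.026 ] [ 0.6368 -0.1594  0.026 ]
[ 0.4612 -0.1179  0.0237] 0.0007 [ 0.4611 -0.1175  0.026 ] [ 0.4615 -0.1203  0.026 ]
c [ 0.56532844 -0.06547215  0.026     ] lens 0.17966591345549066 0.14953816296546923
-0.21922387773189853 -0.22018782034691067
cap [[0.4938, 0.0273], [0.6695, -0.0119], [0.6368, -0.1583], [0.4611, -0.1191]]
tip(up) [[0.5397, 0.0171], [0.6236, -0.0016], [0.5909, -0.148], [0.507, -0.1293]]
(-0.045, 0.075) 322 [0.0204 0.0244 0.052 ]
(0.045, 0.075) 315 [0.0208 0.025  0.0497]
(0.045, -0.075) 309 [0.0206 0.0245 0.053 ]
(-0.045, -0.075) 325 [0.0204 0.0245 0.0528]
[0.605 0.154 0.006]
[ 0.494 -0.246  0.064]
(-0.045, 0.075) 243 [0.0203 0.0229 0.0494]
(0.045, 0.075) 245 [0.0201 0.0229 0.0478]
(0.045, -0.075) 422 [-0.0014  0.0218  0.0511]
(-0.045, -0.075) 407 [-0.001   0.0219  0.0508]
[0.611 0.173 0.054]
[ 0.496 -0.242  0.065]
```

>>> {"name": "play_rows", "arguments": {"commands": [[[0.021,-0.038,0,0,0,0.0716,1],[0.042,-0.076,0,0,0,0.0716,1],[0.063,-0.114,0,0,0,0.0716,1],[0.084,-0.152,0,0,0,0.0716,1],[0.105,-0.19,0,0,0,0.0716,1]]]}}

```text
time_s: 0.6
tcp_pos: [0.2851, 0.4067, 0.2222]
ee_rot: [[0.976, -0.218, -0.0], [-0.218, -0.976, -0.001], [-0.0, 0.001, -1.0]]
wrist_force: [0.3, -0.0, 0.4]
gripper_width: 0.631
```

>>> {"name": "play_rows", "arguments": {"commands": [[[0.021,-0.038,0,0,0,0,1],[0.042,-0.076,0,0,0,0,1],[0.063,-0.114,-0.01,0,0,0,1],[0.084,-0.152,-0.025,0,0,0,1],[0.105,-0.19,-0.04,0,0,0,1]]]}}

```text
time_s: 1.1
tcp_pos: [0.3901, 0.2169, 0.1822]
ee_rot: [[0.976, -0.218, 0.0], [-0.218, -0.976, 0.001], [0.0, -0.001, -1.0]]
wrist_force: [1.1, 0.2, 0.4]
gripper_width: 0.176
```

>>> {"name": "play_rows", "arguments": {"commands": [[[0.021,-0.038,-0.02,0,0,0,1],[0.042,-0.076,-0.04,0,0,0,1],[0.063,-0.114,-0.06,0,0,0,1],[0.084,-0.152,-0.08,0,0,0,1],[0.104,-0.191,-0.095,0,0,0,1]]]}}

```text
time_s: 1.6
tcp_pos: [0.4938, 0.0258, 0.0862]
ee_rot: [[0.976, -0.218, -0.002], [-0.218, -0.976, -0.0], [-0.001, 0.001, -1.0]]
wrist_force: [0.8, 0.9, 0.8]
gripper_width: 0.008
```

>>> {"name": "play_rows", "arguments": {"commands": [[[0,0,0,0,0,0,1],[0,0,0,0,0,0,1]]]}}

```text
time_s: 1.8
tcp_pos: [0.4935, 0.0264, 0.0867]
ee_rot: [[0.975, -0.221, -0.002], [-0.221, -0.975, -0.001], [-0.002, 0.001, -1.0]]
wrist_force: [-0.3, -0.3, 0.2]
gripper_width: 0.006
```

>>> {"name": "play_rows", "arguments": {"commands": [[[0,0.001,-0.02,0,0,0,1],[0,0.001,-0.04,0,0,0,1],[0,0.001,-0.053,0,0,0,1],[0,0.001,-0.056,0,0,0,1]]]}}

```text
time_s: 2.2
tcp_pos: [0.4927, 0.0295, 0.0308]
ee_rot: [[0.976, -0.216, -0.002], [-0.216, -0.976, -0.001], [-0.002, 0.001, -1.0]]
wrist_force: [-0.8, -0.2, 0.4]
gripper_width: 0.005
```

>>> {"name": "play_rows", "arguments": {"commands": [[[0,0,-0.001,0,0,0,1],[0,0,-0.002,0,0,0,1],[0,0,-0.003,0,0,0,1],[0,0,-0.003,0,0,0,1]]]}}

```text
time_s: 2.6
tcp_pos: [0.494, 0.0288, 0.029]
ee_rot: [[0.976, -0.218, 0.001], [-0.218, -0.976, 0.0], [0.001, -0.001, -1.0]]
wrist_force: [-0.1, -0.1, -0.3]
gripper_width: 0.005
```

>>> {"name": "play_rows", "arguments": {"commands": [[[0,0,-0.001,0,0,0,1],[0,0,-0.002,0,0,0,1],[0,0,-0.002,0,0,0,1]]]}}

```text
time_s: 2.9
tcp_pos: [0.4937, 0.0285, 0.0265]
ee_rot: [[0.976, -0.219, -0.0], [-0.219, -0.976, -0.0], [-0.0, 0.0, -1.0]]
wrist_force: [0.5, 0.7, -0.2]
gripper_width: 0.003
```

>>> {"name": "play_rows", "arguments": {"commands": [[[0,0,-0.001,0,0,0,1],[0,0,-0.001,0,0,0,1]]]}}

```text
time_s: 3.1
tcp_pos: [0.4937, 0.0286, 0.0257]
ee_rot: [[0.976, -0.218, -0.0], [-0.218, -0.976, -0.0], [-0.0, 0.0, -1.0]]
wrist_force: [-1.5, 0.5, 3.9]
gripper_width: 0.005
```

>>> {"name": "play_rows", "arguments": {"commands": [[[0,0,-0.001,0,0,0,1],[0,0,-0.001,0,0,0,1]]]}}

```text
time_s: 3.3
tcp_pos: [0.4937, 0.0287, 0.0246]
ee_rot: [[0.976, -0.218, -0.0], [-0.218, -0.976, 0.0], [-0.0, -0.0, -1.0]]
wrist_force: [-2.0, 1.4, 3.8]
gripper_width: 0.003
```

>>> {"name": "play_rows", "arguments": {"commands": [[[0,0,-0.001,0,0,0,1],[0,0,-0.001,0,0,0,1]]]}}

```text
time_s: 3.5
tcp_pos: [0.4937, 0.0287, 0.0235]
ee_rot: [[0.976, -0.218, -0.0], [-0.218, -0.976, 0.0], [-0.0, -0.0, -1.0]]
wrist_force: [-1.8, 2.1, 4.4]
gripper_width: 0.006
```

>>> {"name": "play_rows", "arguments": {"commands": [[[0,0,-0.001,0,0,0,1],[0,0,-0.001,0,0,0,1]]]}}

```text
time_s: 3.7
tcp_pos: [0.4937, 0.0287, 0.0225]
ee_rot: [[0.976, -0.218, -0.0], [-0.218, -0.976, 0.0], [-0.0, -0.0, -1.0]]
wrist_force: [-2.2, 3.1, 5.2]
gripper_width: 0.003
```

>>> {"name": "play_rows", "arguments": {"commands": [[[0,0,-0.001,0,0,0,1],[0,0,-0.001,0,0,0,1]]]}}

```text
time_s: 3.9
tcp_pos: [0.4938, 0.0287, 0.0219]
ee_rot: [[0.976, -0.218, 0.0], [-0.218, -0.976, 0.0], [0.0, -0.0, -1.0]]
wrist_force: [-3.2, 2.8, 6.7]
gripper_width: 0.004
```

Cap 1 followed the fingers from 26 to 22 mm at about 4–6 N, so the near left corner is the one that sinks. I'll lift off and re-measure.

>>> {"name": "play_rows", "arguments": {"commands": [[[0,0,0.003,0,0,0,1],[0,0,0.006,0,0,0,1],[0,0,0.015,0,0,0,1],[-0.02,0.02,0.04,0,0,0,1],[-0.04,0.04,0.06,0,0,0,1]]]}}

```text
time_s: 4.4
tcp_pos: [0.4539, 0.0686, 0.0823]
ee_rot: [[0.975, -0.22, 0.0], [-0.22, -0.975, -0.0], [0.0, 0.0, -1.0]]
wrist_force: [-0.1, 0.9, -0.0]
gripper_width: 0.004
```

>>> {"name": "play_rows", "arguments": {"commands": [[[-0.03,0.03,0.02,0,0,0,1],[-0.06,0.06,0.04,0,0,0,1],[-0.06,0.06,0.04,0,0,0,1]]]}}

```text
time_s: 4.7
tcp_pos: [0.393, 0.1316, 0.1244]
ee_rot: [[0.977, -0.212, 0.005], [-0.212, -0.977, 0.004], [0.004, -0.005, -1.0]]
wrist_force: [1.1, -0.4, -0.2]
gripper_width: 0.008
```

```bash
cat > look.py <<'E'
import sys
from m import *
T=r.capture("top");S=r.capture("side"); n=sys.argv[1]
cv2.imwrite(f"pics/{n}.png",np.hstack([cv2.resize(c["image"][y:y+150,x:x+150,::-1],(400,400)) for c,x,y in((T,290,175),(S,240,240))]))
g=[caps(T,[(312,295),(333,192),(418,210),(398,312)]),caps(S,[(266,282),(361,282),(366,339),(259,339)])]
for x,y in zip(*g): print([round(float(v),1) for v in (*x,*y)],tri(T,x,S,y)[0].round(4),((onz(T,*x[:2],.026)+onz(S,*y[:2],.026))/2).round(4))
print(r.sense()["time_s"],r.sense()["tcp_pos"],r.sense()["wrist_force"])
E
python3 look.py a
```

```text
[311.9, 295.1, 139.0, 267.1, 281.2, 72.0] [0.4941 0.0286 0.0232] [0.4941 0.027  0.026 ]
[332.5, 192.2, 138.0, 360.9, 280.9, 69.0] [ 0.6699 -0.0107  0.0236] [ 0.6693 -0.012   0.026 ]
[417.7, 209.7, 141.0, 365.2, 338.5, 112.0] [ 0.637  -0.1573  0.0238] [ 0.6366 -0.158   0.026 ]
[397.8, 312.4, 142.0, 258.7, 338.4, 112.0] [ 0.4614 -0.118   0.0237] [ 0.4614 -0.1189  0.026 ]
4.8 [0.39377205 0.12938482 0.12240504] [ 0.30689383 -0.60801551  0.27400561]
```

View pics/a.png

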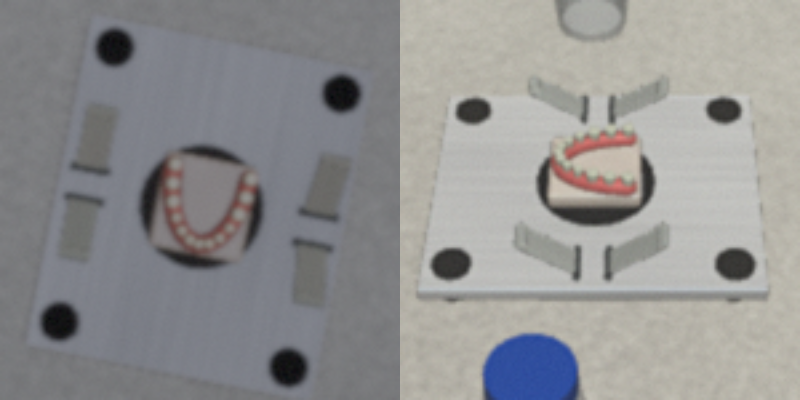

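The plate hasn't shifted: all the caps are at their old pixels, the corner sprang back and the four tabs still stand. Next I go over tab 1's free end, plate (-53, +75) mm, which is world (0.530, 0.020).

>>> {"name": "play_rows", "arguments": {"commands": [[[0.034,-0.027,0,0,0,0,1],[0.068,-0.054,-0.01,0,0,0,1],[0.102,-0.082,-0.025,0,0,0,1],[0.136,-0.109,-0.045,0,0,0,1],[0.136,-0.109,-0.057,0,0,0,1]]]}}

```text
time_s: 5.3
tcp_pos: [0.5329, 0.0151, 0.0615]
ee_rot: [[0.974, -0.226, -0.002], [-0.226, -0.974, -0.001], [-0.001, 0.002, -1.0]]
wrist_force: [-0.5, -0.3, -0.3]
gripper_width: 0.007
```

>>> {"name": "play_rows", "arguments": {"commands": [[[0,0,-0.004,0,0,0,1],[0,0,-0.008,0,0,0,1],[0,0,-0.011,0,0,0,1],[0,0,-0.011,0,0,0,1]]]}}

```text
time_s: 5.7
tcp_pos: [0.5294, 0.0201, 0.0539]
ee_rot: [[0.976, -0.217, 0.0], [-0.217, -0.976, 0.0], [0.0, -0.0, -1.0]]
wrist_force: [0.6, 0.3, 0.0]
gripper_width: 0.005
```

>>> {"name": "play_rows", "arguments": {"commands": [[[0,0,-0.002,0,0,0,1],[0,0,-0.004,0,0,0,1],[0,0,-0.006,0,0,0,1]]]}}

```text
time_s: 6.0
tcp_pos: [0.5299, 0.0203, 0.0484]
ee_rot: [[0.976, -0.218, 0.001], [-0.218, -0.976, 0.001], [0.001, -0.001, -1.0]]
wrist_force: [-2.7, 2.7, 6.4]
gripper_width: 0.006
```

>>> {"name": "play_rows", "arguments": {"commands": [[[0,0,-0.002,0,0,0,1],[0,0,-0.004,0,0,0,1],[0,0,-0.006,0,0,0,1]]]}}

```text
time_s: 6.3
tcp_pos: [0.5288, 0.0201, 0.0424]
ee_rot: [[0.976, -0.218, -0.001], [-0.218, -0.976, 0.0], [-0.001, 0.0, -1.0]]
wrist_force: [-5.3, 2.2, 7.3]
gripper_width: 0.003
```

>>> {"name": "play_rows", "arguments": {"commands": [[[-0.001,0,-0.002,0,0,0,1],[-0.002,0,-0.004,0,0,0,1],[-0.002,0,-0.006,0,0,0,1]]]}}

```text
time_s: 6.6
tcp_pos: [0.5268, 0.0199, 0.0362]
ee_rot: [[0.976, -0.218, -0.001], [-0.218, -0.976, 0.0], [-0.001, 0.0, -1.0]]
wrist_force: [-3.6, 1.9, 5.2]
gripper_width: 0.005
```

>>> {"name": "play_rows", "arguments": {"commands": [[[0,0,-0.0015,0,0,0,1],[-0.0005,0,-0.003,0,0,0,1],[-0.0005,0,-0.0045,0,0,0,1]]]}}

```text
time_s: 6.9
tcp_pos: [0.5261, 0.0197, 0.0314]
ee_rot: [[0.976, -0.218, -0.002], [-0.218, -0.976, -0.0], [-0.002, 0.001, -1.0]]
wrist_force: [-2.1, 0.8, 5.2]
gripper_width: 0.005
```

>>> {"name": "play_rows", "arguments": {"commands": [[[0,0,-0.001,0,0,0,1],[0,0,-0.002,0,0,0,1],[0,0,-0.003,0,0,0,1]]]}}

```text
time_s: 7.2
tcp_pos: [0.5261, 0.0195, 0.0283]
ee_rot: [[0.976, -0.218, -0.002], [-0.218, -0.976, -0.0], [-0.002, 0.001, -1.0]]
wrist_force: [-3.4, 0.7, 5.0]
gripper_width: 0.005
```

>>> {"name": "play_rows", "arguments": {"commands": [[[0,0,-0.001,0,0,0,1],[0,0,-0.002,0,0,0,1],[0,0,-0.002,0,0,0,1]]]}}

```text
time_s: 7.5
tcp_pos: [0.5268, 0.0194, 0.0259]
ee_rot: [[0.976, -0.218, -0.001], [-0.218, -0.976, -0.0], [-0.001, 0.001, -1.0]]
wrist_force: [-4.2, 0.1, 5.1]
gripper_width: 0.003
```

>>> {"name": "play_rows", "arguments": {"commands": [[[0,0,-0.001,0,0,0,1],[0,0,-0.002,0,0,0,1],[0,0,-0.002,0,0,0,1]]]}}

```text
time_s: 7.8
tcp_pos: [0.527, 0.0196, 0.0242]
ee_rot: [[0.976, -0.218, -0.001], [-0.218, -0.976, -0.0], [-0.001, 0.0, -1.0]]
wrist_force: [-4.2, 1.2, 5.6]
gripper_width: 0.005
```

>>> {"name": "play_rows", "arguments": {"commands": [[[0,0,-0.001,0,0,0,1],[0,0,-0.001,0,0,0,1]]]}}

```text
time_s: 8.0
tcp_pos: [0.5271, 0.0195, 0.0238]
ee_rot: [[0.976, -0.218, -0.001], [-0.218, -0.976, -0.0], [-0.0, 0.0, -1.0]]
wrist_force: [-5.7, -0.3, 10.2]
gripper_width: 0.006
```

>>> {"name": "play_rows", "arguments": {"commands": [[[0,0,-0.001,0,0,0,1],[0,0,-0.001,0,0,0,1]]]}}

```text
time_s: 8.2
tcp_pos: [0.5271, 0.0195, 0.0235]
ee_rot: [[0.976, -0.218, -0.0], [-0.218, -0.976, -0.0], [-0.0, 0.001, -1.0]]
wrist_force: [-7.9, 1.1, 14.8]
gripper_width: 0.01
```

>>> {"name": "play_rows", "arguments": {"commands": [[[0,0,-0.001,0,0,0,1],[0,0,-0.001,0,0,0,1],[0,0,-0.001,0,0,0,1]]]}}

```text
time_s: 8.5
tcp_pos: [0.5271, 0.0195, 0.0232]
ee_rot: [[0.976, -0.218, -0.0], [-0.218, -0.976, -0.0], [0.0, 0.0, -1.0]]
wrist_force: [-9.4, 0.9, 19.3]
gripper_width: 0.003
```

The height has stopped changing, at 23 mm, while the force rises to 19 N: the tab is flat and the corner is on its stop. I'll back off gently and check.

>>> {"name": "play_rows", "arguments": {"commands": [[[0,0,0.002,0,0,0,1],[0,0,0.004,0,0,0,1],[0,0,0.007,0,0,0,1],[0,0,0.012,0,0,0,1],[0,0,0.03,0,0,0,1]]]}}

```text
time_s: 9.0
tcp_pos: [0.5269, 0.0195, 0.0499]
ee_rot: [[0.976, -0.219, -0.002], [-0.219, -0.976, -0.0], [-0.002, 0.001, -1.0]]
wrist_force: [0.4, -0.6, -0.1]
gripper_width: 0.007
```

>>> {"name": "play_rows", "arguments": {"commands": [[[0,0,0.035,0,0,0,1],[-0.03,0.02,0.065,0,0,0,1],[-0.065,0.05,0.08,0,0,0,1],[-0.1,0.08,0.09,0,0,0,1],[-0.13,0.11,0.1,0,0,0,1]]]}}

```text
time_s: 9.5
tcp_pos: [0.3965, 0.1308, 0.1519]
ee_rot: [[0.976, -0.219, 0.002], [-0.219, -0.976, 0.002], [0.002, -0.002, -1.0]]
wrist_force: [0.2, 0.9, -0.4]
gripper_width: 0.008
```

>>> {"name": "play_rows", "arguments": {"commands": [[[0,0,0,0,0,0,1],[0,0,0,0,0,0,1]]]}}

```text
time_s: 9.7
tcp_pos: [0.3977, 0.1309, 0.1517]
ee_rot: [[0.976, -0.216, 0.002], [-0.216, -0.976, 0.002], [0.002, -0.002, -1.0]]
wrist_force: [0.1, -0.6, -0.6]
gripper_width: 0.008
```

```bash
python3 look.py b; python3 - <<'E'
from h import *
t=-.2197;R=np.array([[np.cos(t),-np.sin(t)],[np.sin(t),np.cos(t)]])
for n in("top","side"):
    X=cloud(r.capture(n)); L=(X[...,:2]-[.5653,-.0655])@R
    for q in [(-.045,.075),(.045,.075),(.045,-.075),(-.045,-.075)]:
        m=(abs(L[...,0]-q[0])<.016)&(abs(L[...,1]-q[1])<.015)&(X[...,2]<.08); print(n,q,np.percentile(X[...,2][m],[5,50,98]).round(4))
E
```

```text
[311.9, 295.2, 140.0, 267.1, 281.2, 72.0] [0.494  0.0286 0.0233] [0.494  0.0269 0.026 ]
[332.5, 192.3, 138.0, 361.0, 280.9, 70.0] [ 0.6699 -0.0106  0.0237] [ 0.6694 -0.0119  0.026 ]
[417.8, 209.7, 139.0, 365.2, 338.5, 111.0] [ 0.637  -0.1574  0.0238] [ 0.6366 -0.1582  0.026 ]
[397.8, 312.4, 143.0, 258.8, 338.5, 111.0] [ 0.4613 -0.118   0.0235] [ 0.4614 -0.119   0.026 ]
9.8 [0.39797128 0.12953705 0.15092014] [-0.36413364 -0.76479953  1.02177131]
top (-0.045, 0.075) [0.0204 0.0254 0.0305]
top (0.045, 0.075) [0.0209 0.025  0.0493]
top (0.045, -0.075) [0.0208 0.0245 0.0524]
top (-0.045, -0.075) [0.0209 0.0245 0.0526]
side (-0.045, 0.075) [0.0201 0.0249 0.0286]
side (0.045, 0.075) [0.02   0.0227 0.0479]
side (0.045, -0.075) [-0.0012  0.0219  0.051 ]
side (-0.045, -0.075) [-0.001   0.0219  0.0509]
```

View pics/b.png

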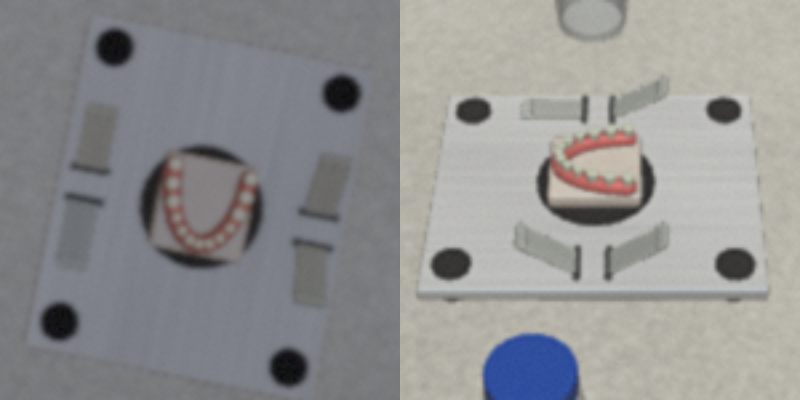

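The near left tab lies flat (side-crop pixel (555,108)). The other three stand, the plate hasn't moved, and the arm is clear at z = 0.15.

```bash
python3 -c "
from station import r
print(r.finish_job())"
```

```text
the job is handed in; nothing more can be done
None
```

The near left corner is the one that rocks, and its shim tab (shim_1) is now pressed flat. I handed the job in at about 10 s.

- **Finding the corner:** I pressed cap_1 first. It followed the fingertips from 26 mm down to about 22 mm at 4–7 N and sprang back when I let go, so I did not test the other three caps.
- **Pressing the tab:** I pushed tab 1 down near its free end and followed the corner as it sank. The height stopped changing at about 23 mm while the vertical force rose to 19 N, so I took the tab to be flat and the corner to be on its stop. The sideways force on the tool reached about 9 N during this.
- **Last checks:** Tab 1 now reads 29–30 mm at its top, flat within the cameras' accuracy. The other three tabs still read 48–53 mm, as before. All four cap positions are within about 0.2 mm of where they were, so the plate has not moved. The arm is clear at z = 0.15 m with no contact force. I never went near the cup, jar or mirror, but did not re-measure them.
- **Disagreement:** Cap heights from the two camera views came out at 23–24 mm instead of the stated 26 mm. The two views also differed by about 3 mm in y. I put this down to the roughly 2 mm camera calibration error; the fingers touched cap_1 at about 26 mm.

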